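Wipe the print head of the label printer

TASK

Clean the label printer's print head: swing its half-open cover back until it stands upright, take the cleaning pen off its stand and draw the felt tip slowly (three seconds or more) and lightly along the whole print head in one unbroken stroke, from the left end to the right end as seen from the robot, without pressing the sprung head down to its stop. Then hang the pen back in the fork of its stand by its collar, and swing the cover down and press its front until it latches shut. Leave the other things on the desk where they are.

Things in the scene. Friction and masses are not known exactly. Their poses are not given: they have to be found in the camera images.
- printer: Desktop label printer, fixed: grey open base 170 x 160 x 75 mm with a label roll inside, white cover hinged at its rear, print head near its front. Origin: centre of its underside; x axis to its rear, y to its left as the robot sees it. The print head is a flat white ceramic strip across the printer, 16 mm wide, 112 mm long, with a thin dark line along its middle
- cover (a joint): Hinge of the printer's cover, rad: 0 = shut (level), 1.57 = upright, stop at 1.65; starts at 0.4 to 0.7. Friction hinge (0.25 N m, cover 0.22 kg): it stays where it is left. The cover is a box open below, 160 mm from hinge to front, 160 mm wide, 40 mm high. At about 0.07 its pins rest on the sprung latch hooks; some 6 to 10 N down on the front of its top snap it past them to below 0.02, latched
- cover_hinge (a point): Middle of the cover's hinge line, at the rear of the printer, 75 mm above the desk. Its frame turns with the cover; its y axis is the hinge line. The cover reaches from here 160 mm along its own -x, and its flat outside face lies 40 mm along its own +z
- cover_edge (a point): Middle of the cover's lower front edge, 160 mm from the hinge line: push it back and up to open the cover (free 50 mm to either side; the front wall rises 40 mm above the edge)
- cover_top (a point): Point on the flat outside (top) of the cover, in its middle, 35 mm back from the front edge, 125 mm along from the hinge; own z axis points out of the face. When shut it is 115 mm above the desk. Push this face forward from behind to swing the cover down, and press here to latch it
- print_head (a joint): Downward travel of the sprung print head, m: 0 = up, stop at 0.008. About 0.9 N starts it moving, then 0.7 N for each mm
- head_left (a point): On the print head's top face, 8 mm short of its left end as seen from the robot (+y end). The top face is 80 mm above the desk. Two steel latch hooks stand 6 mm beyond the strip's ends and mostly nearer the robot, their tops 2 mm above the head; nothing else near is higher than the head
- head_mid (a point): Middle of the print head's top face, 125 mm in front of the hinge line. y axis along the head to the left end, x axis to the printer's rear, z up
- head_right (a point): On the print head's top face, 8 mm short of its right end (-y end), 96 mm from head_left
- cleaning_pen: Cleaning pen, 135 mm long, 40 g, hanging upright. Origin: centre of the end face of the felt tip (8 mm across) at its bottom; z up along the pen. From the tip: felt and cone to 22 mm, white barrel 13 mm across to 80 mm, flat black collar disc 32 mm across from 80 to 85 mm, black ribbed round grip 16 mm across from 85 to 135 mm
- pen_grip (a point): On the pen's axis in the middle of its black grip, 110 mm above the end of the felt tip, 25 mm above the collar's top: grasp here from above
- stand_fork (a point): Top of the pen stand's two prongs, 105 mm above the desk, where the pen's axis hangs; the stand is fixed. Prongs 18 mm apart, 9 mm wide, 6 mm thick; the fork is open towards this point's own -x, 28 mm from here; bar and post behind it are no higher. The collar rests on the prongs. The pen comes out straight up (tip clear after 85 mm) or lifted a little and out by the open front; back the same ways
- tape: Roll of brown packing tape, 94 mm across, 48 mm high, lying flat; bystander; origin centre of its underside
- adapter: White and black USB adapter stick 86 x 22 x 15 mm; bystander; origin centre of its underside
- stamp: Wooden rubber stamp, 73 mm high; bystander; origin centre of its underside
- desk_calculator: Desk calculator 128 x 92 x 25 mm; bystander; origin centre of its underside
- box_carton: White carton 60 x 60 x 85 mm, standing; bystander; origin centre of its underside

How it is judged:
By the outcome, as a careful person would: the job done as asked, in the order asked, and still so for the second after the job is handed in, with the robot touching nothing.
It also fails if it takes over 69 s, if anything falls off the work surface, if the arm or the gripper's body presses on something with over 40 N, if the wrist force passes 120 N, or if a joint passes its speed limit or range.

ROBOT

A 6-joint arm with a two-finger parallel gripper is mounted at the origin on a cart in front of the work surface, level with it; the furniture and walls round the work are solid. World frame = base frame: x ahead of the robot, y to its left, z up, the work surface at z = 0. Lengths are in mm, angles in rad, forces in N, time in s.
With the tool pointing down it reaches from about 275 to 750 mm from the base axis. Payload 10.2 kg.
Tool frame: the origin (TCP) lies midway between the tips of the shut fingers; the grasp point (between the pads) lies 19 mm behind it; z points along the fingers, y is the line along which they close (so a half turn about z gives the same grasp; the last joint's range is limited). The gripper opens to 85 mm and grips with 20 to 120 N. Pads are 22 mm wide; open, the fingers measure 114 mm over their backs; the gripper's body (76 mm by 85 mm) begins 54 mm behind the grasp point. The pads swing forward as they close: fully open they stand 13 mm farther back than shut.
Start: joints at [-1.445, 0.313, 1.498, -0, 1.331, -0.223], TCP at [179.417, -493.397, 231.294] pointing down, gripper open.
Joint ranges: [-2.94, 2.94], [-0.97, 2.17], [0.19, 2.56], [-1.23, 4.37], [0.02, 3.11], [-2.88, 2.88]. Speed limits (rad/s): [2.39, 2.39, 3.01, 3.14, 3.14, 3.14].

INTERFACE

Orientations are given as a unit quaternion [w, x, y, z].
In Python, from rig import ctrl gives the robot as it stands.
- The arm moves only by the tool send_rows, never from a script. Its argument "targets" is a list of rows, each a list of 7 numbers: the closure, from -1 (fully open) to 1 (shut), so that 0 is half open, then the shift along the tool's x, y, z in m, then the turn, a rotation vector about the tool's x, y, z in rad. In form: [[claw, dx, dy, dz, ax, ay, az], ...]. A call has exactly 10 rows; each row shifts and turns the commanded pose from where the row before left it, along the tool's axes as they then stand; what a row does not reach is not made up. A row lasts 1/8 s, in which the tool goes at most 62.5 mm and 10.7 degrees, less where a joint would pass 70% of its speed; a pose out of reach is approached as far as the arm can. A call with a gripper value outside its range is refused whole. The fingers move at their own pace and stop on an object; "squeeze" is the grip in N (left out, the last holds). Time passes only in rows, so rows that do not move let the fingers close, or fill a call up. It gives the time, the measured TCP pose, the force, the opening and the grip force at its end, in the units of the state.
- ctrl.sense(): the state, without advancing time (a new reading comes with each control period).
- ctrl.capture(name): name is "side" or "top"; returns a dict with "img" (384x512x3 uint8, red, green, blue), "camera_matrix" (3x3 intrinsics, pixels), "R" (3x3) and "t" (3): a world point X has camera coordinates R X + t. Camera axes: x right, y down, z forward; pixel columns grow to the right and rows downward; lengths in mm; the calibration is good to about 2 mm. A picture is of the moment at which its call begins. There is no depth.
- ctrl.finish_job(): hands the job in; it is judged then, once.
Trained networks look in a picture, given as the dict that the camera call returned (one of the last four; its "shot" number tells which), for a name from the list of things; names that differ only in an ending like _2 or _b are one class to them, and where a whole thing is asked for, a point or a joint stands for the part that bears it (a point fixed in the world has none). Each returns a list of dicts, best first, with "score" (0 to 1); they miss things now and then, are a little off and sometimes report something else, mostly with a low value. They report only what shows in the picture. A call takes as long as a camera call.
- ctrl.boxes_of(query, picture): "extent" ([left, top, width, height] in pixels, round what is visible of it).
- ctrl.landmark_of(query, picture): "point" ([column, row] in pixels: a listed point, or the origin of a listed thing).
The state is a dict: "time_s": time; "joints": joint angles; "dq": joint speeds; "tau": joint torques, N m; "eef_pos": TCP position; "ee_rot": TCP orientation; "force": force on the tool from outside, world axes, zero at the start; "wrist_torque": the same for the moment, N m; "grip_width": opening from 0.0 (shut) to 1.0 (fully open); "grip_force": force on a finger pad.
Only numpy, scipy, OpenCV 4.12 (cv2) and the standard library are available. Lean on these libraries where they do the work, as an engineer would, in place of code of your own. Each camera call takes 0.05 s, during which the arm holds its last target. There are 200 camera calls.

## Working session

There is one attempt and no reset: what is moved stays moved. The work goes in short steps, Python scripts to look and compute and a tool call to move; the robot and the scene stay as the last step left them, time stands still between calls to the robot, and variables do not carry over. Pictures are saved under pics/ and viewed, at most 10 in all, crops included, and the job is handed in when it is done.

Besides the shell and the picture viewer there is one more tool, called after ">>>" as name([rows], argument=value, ...), one row to a line, values as JSON. send_rows: Moves the arm, as the interface text tells. Its arguments: {"type":"object","properties":{"targets":{"type":"array"},"squeeze":{"type":"number"}},"required":["targets"]}

```bash
mkdir -p pics
cat > h.py <<'E'
import numpy as np, cv2
from rig import ctrl
from scipy.spatial.transform import Rotation as Rn
def P(c): return np.hstack([c["R"],np.array(c["t"]).reshape(3,1)])
def K(c): return np.array(c["camera_matrix"])
def onz(c,px,z):
    d=np.array(c["R"]).T@np.linalg.solve(K(c),[px[0],px[1],1.]); o=-np.array(c["R"]).T@np.array(c["t"]).ravel()
    return o+d*(z-o[2])/d[2]
def tri(c1,p1,c2,p2):
    X=cv2.triangulatePoints(K(c1)@P(c1),K(c2)@P(c2),np.array(p1,float).reshape(2,1),np.array(p2,float).reshape(2,1)).ravel()
    return X[:3]/X[3]
def proj(c,X):
    p=K(c)@(np.array(c["R"])@np.array(X,float)+np.array(c["t"]).ravel()); return p[:2]/p[2]
def save(c,n): cv2.imwrite("pics/"+n+".png",c["img"][:,:,::-1])
def both(names):
    s=ctrl.capture("side"); t=ctrl.capture("top")
    for n in names:
        a=ctrl.landmark_of(n,s); b=ctrl.landmark_of(n,t)
        r=lambda L:[(np.round(q["point"],1).tolist(),round(q["score"],2)) for q in L[:2]]
        print(n,r(a),r(b), tri(s,a[0]["point"],t,b[0]["point"]).round(1) if a and b else "")
    return s,t
E
python3 - <<'E'
from h import *
s,t=both(["printer","cover_hinge","cover_edge","cover_top","head_left","head_mid","head_right","cleaning_pen","pen_grip","stand_fork","tape","stamp","adapter","desk_calculator","box_carton"])
for c in (s,t): print((-np.array(c["R"]).T@np.array(c["t"]).ravel()).round())
save(s,"s0");save(t,"t0"); print(ctrl.sense())
E
```

```text
printer [] [([283.5, 215.1], 0.74)] 
cover_hinge [([269.7, 174.7], 0.79), ([195.7, 323.7], 0.45)] [] 
cover_edge [([319.7, 176.0], 0.9)] [([288.1, 237.6], 0.88)] [476.1 -44.7 134.2]
cover_top [([347.5, 143.9], 0.7), ([303.6, 159.5], 0.62)] [([288.3, 220.3], 0.68), ([366.9, 245.6], 0.27)] [479.7 -36.1 258.2]
head_left [([298.7, 202.5], 0.52)] [([287.9, 240.5], 0.54)] [491.3 -48.8  29.8]
head_mid [] [] 
head_right [([316.4, 178.4], 0.6), ([292.0, 201.1], 0.2)] [] 
cleaning_pen [([340.7, 171.8], 0.57)] [([356.7, 247.2], 0.5)] [ 456.5 -243.3   10.4]
pen_grip [([346.1, 138.6], 0.77)] [([368.1, 244.4], 0.68)] [ 461.6 -242.3  130.1]
stand_fork [([347.3, 144.3], 0.87), ([245.3, 171.1], 0.34)] [([362.9, 247.8], 0.95)] [ 453.3 -231.9  119.6]
tape [([264.6, 295.4], 0.94)] [([182.8, 237.7], 0.83)] [483.7 233.4  -9.1]
stamp [([242.3, 169.8], 0.63), ([318.4, 177.0], 0.2)] [([310.8, 149.7], 0.58), ([181.4, 235.7], 0.55)] [ 729.  -122.5    6.8]
adapter [([224.2, 265.3], 0.54), ([266.4, 298.5], 0.44)] [([290.5, 237.8], 0.33)] [ 633.5 -103.1 -497.9]
desk_calculator [([195.3, 325.6], 0.62), ([296.7, 20
[... 173 characters left out ...]
, 'joints': array([-1.44539785e+00,  3.12907505e-01,  1.49770097e+00,  1.09500595e-05,
        1.33095470e+00, -2.23414742e-01]), 'dq': array([ 5.41913214e-04,  1.65591700e-03, -1.57613983e-03, -5.12510731e-05,
        5.83356746e-04, -5.78144023e-04]), 'tau': array([ 1.01397662e-03, -4.12163651e+01, -2.59894753e+01, -1.64046928e-04,
        5.27215489e-04,  5.09858864e-06]), 'eef_pos': array([ 179.4221016 , -493.40771563,  231.2899669 ]), 'ee_rot': array([1.49817839e-05, 9.84829905e-01, 1.73522498e-01, 4.58990506e-06]), 'force': array([ 0.5356331 ,  0.30817431, -0.24613103]), 'wrist_torque': array([ 0.02482194, -0.00215431,  0.05427157]), 'grip_force': 0.0, 'grip_width': 0.9968364850437177}
```

View pics/s0.png

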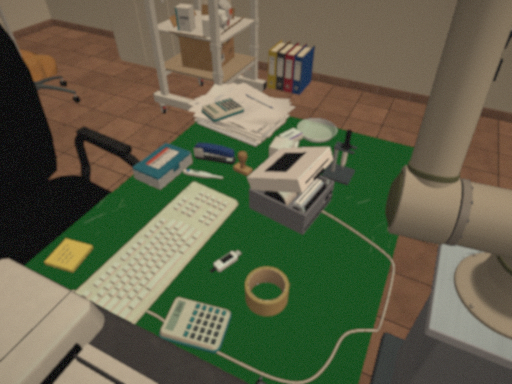

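View pics/t0.png

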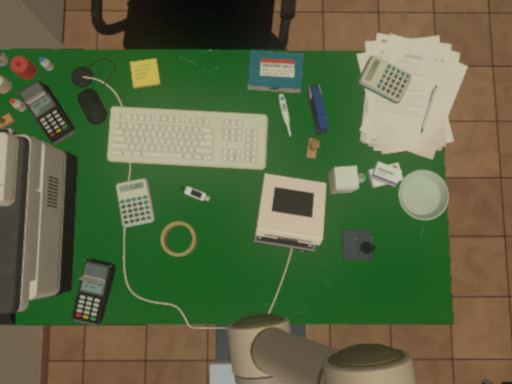

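The views show the printer with its cover part open (top view about 290,215; side view about 290,190). The pen on its stand is at top 368,246 and side 347,145. I'll enlarge both regions.

Run:
```python
import cv2,numpy as np
s=cv2.imread("pics/s0.png");t=cv2.imread("pics/t0.png")
a=cv2.resize(s[125:235,235:365],None,fx=6,fy=5.4,interpolation=2)
a=cv2.resize(s[130:230,235:365],None,fx=6,fy=6,interpolation=2)
b=cv2.resize(t[165:265,250:380],None,fx=6,fy=6,interpolation=2)
cv2.imwrite("pics/s0c.png",a);cv2.imwrite("pics/t0c.png",b)
```

```text
(no output)
```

View pics/s0c.png

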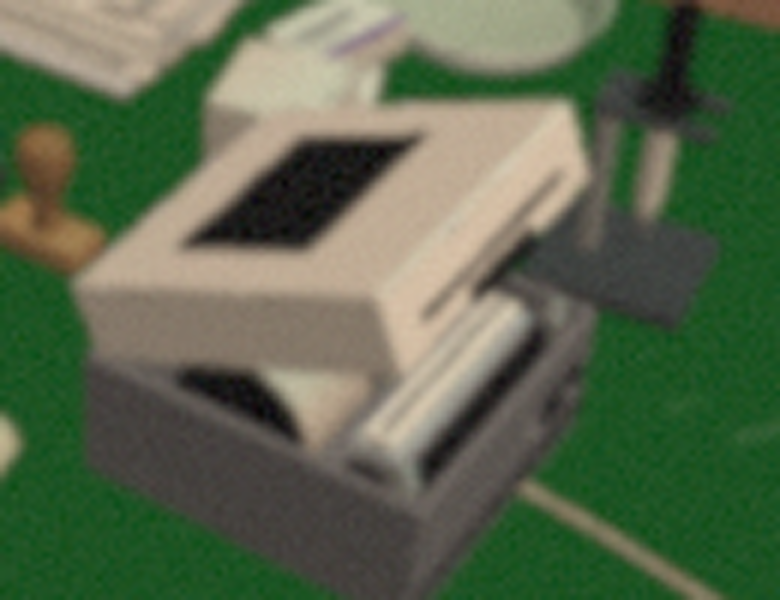

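View pics/t0c.png

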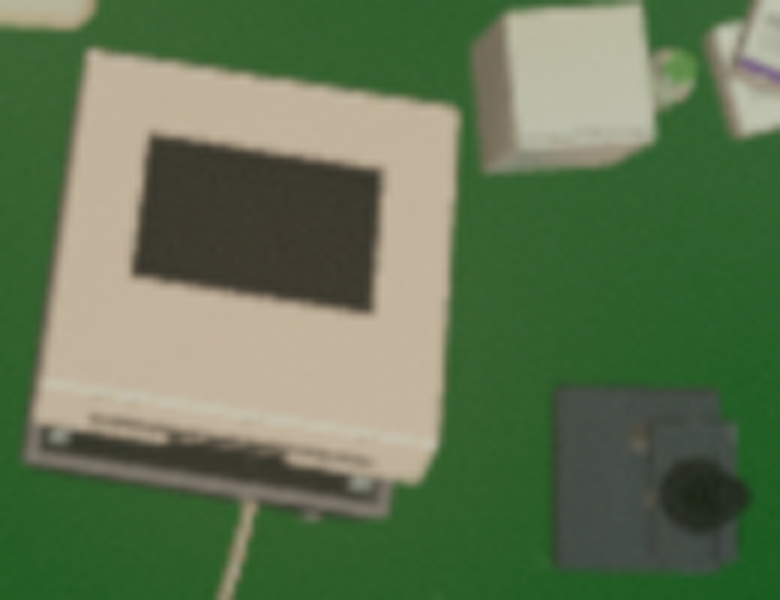

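```bash
cat > fit.py <<'E'
from h import *
from scipy.optimize import least_squares
s=ctrl.capture("side"); t=ctrl.capture("top")
C=lambda lx,ly,lz:('c',lx,ly,lz); B=lambda lx,ly,lz:('b',lx,ly,lz)
S=[(C(-160,80,40),378,300),(C(-160,80,0),400,370),(C(-160,-80,40),570,100),(C(-160,-80,0),590,180),(C(0,80,40),75,285),(C(0,-80,40),270,112),
(B(-85,80,75),430,510),(B(-85,-80,75),597,310),(B(85,80,0),90,465)]
T=[(C(0,80,40),90,50),(C(0,-80,40),460,108),(C(-160,80,40),40,385),(C(-160,-80,40),437,440),(C(-160,-80,0),418,483),(B(-85,80,75),25,463),(B(-85,-80,75),385,517)]
def W(p,pt):
    x,y,yaw,th,hx=p[:5]; k,a,b,c=pt
    if k=='c': q=np.array([hx+a*np.cos(th)+c*np.sin(th),b,75-a*np.sin(th)+c*np.cos(th)])
    else: q=np.array([a,b,c])
    return Rn.from_euler('z',yaw).apply(q)+[x,y,0]
def res(p):
    r=[]
    for i,(c,L,o) in enumerate(((s,S,(235,130)),(t,T,(250,165)))):
        for pt,u,v in L: r.append(proj(c,W(p,pt))+p[5+2*i:7+2*i]-[o[0]+u/6,o[1]+v/6])
    r.append(p[5:]/1.0); return np.concatenate(r)
f=least_squares(res,[550,-40,-.12,.5,80,0,0,0,0],loss='soft_l1'); p=f.x
print(p.round(3)); print(f.fun.round(1))
for n,pt in dict(hinge=C(0,0,0),edge=C(-160,0,0),top=C(-125,0,40),hl=B(p[4]-125,48,80),hm=B(p[4]-125,0,80),hr=B(p[4]-125,-48,80)).items(): print(n,W(p,pt).round(1))
for n in ("pen_grip","stand_fork","cleaning_pen"):
    z={"pen_grip":130,"stand_fork":105,"cleaning_pen":20}[n]
    for c in (s,t):
        for L in ctrl.landmark_of(n,c)[:1]: print(n,np.round(L["point"],1),onz(c,L["point"],z).round(1))
# collar centre in crops (z=107)
print(onz(s,(235+682/6,130+88/6),110).round(1),onz(t,(250+698/6,165+496/6),110).round(1), onz(t,(250+735/6,165+497/6),132+3).round(1))
E
python3 fit.py
```

```text
[ 5.41565e+02 -5.27050e+01 -1.54000e-01  4.12000e-01  7.60050e+01
 -1.46000e-01  6.12000e-01 -1.00000e-03  2.99000e-01]
[ 0.2 -0.9  1.2  2.2  0.1 -0.5  0.4 -0.1 -1.  -0.5  0.2 -1.1 -0.9  0.8
  0.7 -0.7 -0.8  1.8 -0.5 -0.5 -0.1 -0.5 -0.1 -0.5  0.4  0.7  0.1  0.4
 -0.6 -0.2  0.7  0.4 -0.1  0.6 -0.   0.3]
hinge [616.7 -64.4  75. ]
edge [471.8 -41.8 139. ]
top [519.3 -49.2 161.7]
hl [500.5   2.3  80. ]
hm [493.2 -45.2  80. ]
hr [485.8 -92.6  80. ]
pen_grip [346.2 138.2] [ 460.7 -244.7  130. ]
pen_grip [367.1 247.3] [ 455.3 -239.4  130. ]
stand_fork [348.8 147.4] [ 447.7 -240.7  105. ]
stand_fork [363.4 247.5] [ 454.9 -236.8  105. ]
cleaning_pen [339.3 169.6] [ 462.  -239.3   20. ]
cleaning_pen [356.6 248.2] [ 453.2 -240.7   20. ]
[ 450.6 -246.4  110. ] [ 454.4 -242.9  110. ] [ 454.  -251.4  135. ]
```

```bash
cat >> h.py <<'E'
YAW=-0.154
def att(phi,yaw=YAW):  # tool z pitched phi below horizontal, heading yaw; tool y to the right
    h=np.array([np.cos(yaw),np.sin(yaw),0]);k=np.array([0,0,1.]);n=np.array([-h[1],h[0],0])
    return np.array([h*np.sin(phi)+k*np.cos(phi),-n,h*np.cos(phi)-k*np.sin(phi)]).T
def cur():
    st=ctrl.sense(); q=st["ee_rot"]; return np.array(st["eef_pos"]),Rn.from_quat([q[1],q[2],q[3],q[0]]).as_matrix(),st
def plan(goals,claw):
    p,R,st=cur(); print("t",round(st["time_s"],2),"p",p.round(1)); rows=[]
    for g,G,n in goals:
        p0=p.copy();R0=R.copy();dv=Rn.from_matrix(R0.T@G).as_rotvec()
        for i in range(1,n+1):
            a=i/n; pt=p0+(np.array(g)-p0)*a; Rt=R0@Rn.from_rotvec(dv*a).as_matrix()
            d=(R.T@(pt-p)/1000).round(3); w=Rn.from_matrix(R.T@Rt).as_rotvec().round(2)
            rows.append([claw]+d.tolist()+w.tolist()); p=p+R@d*1000; R=R@Rn.from_rotvec(w).as_matrix()
    for i in range(0,len(rows),10): print(str(rows[i:i+10]).replace("-0.0,","0,").replace("0.0,","0,"))
HX=np.array([616.7,-64.4,75.])
def cov(th,lx,ly,lz,yaw=YAW):
    return HX+Rn.from_euler('z',yaw).apply([lx*np.cos(th)+lz*np.sin(th),ly,-lx*np.sin(th)+lz*np.cos(th)])
E
python3 - <<'E'
from h import *
th=.41; R=att(th)
c=cov(th,-135,0,-16); pre=c-R[:,2]*75-R[:,0]*10
print(c.round(),pre.round())
plan([([330,-250,240],att(1.2,-.15),7),(pre,R,13)],1)
E
```

```text
[488. -44. 114.] [416. -33. 135.]
t 2.0 p [ 179.4 -493.4  231.3]
[[1, 0.032, -0.025, -0.001, -0.01, 0.05, 0.07], [1, 0.03, -0.028, 0, -0.02, 0.05, 0.07], [1, 0.029, -0.029, 0.001, -0.01, 0.06, 0.07], [1, 0.026, -0.032, 0.002, -0.01, 0.05, 0.07], [1, 0.023, -0.033, 0.003, -0.02, 0.05, 0.07], [1, 0.021, -0.035, 0.004, -0.01, 0.05, 0.07], [1, 0.019, -0.036, 0.004, -0.01, 0.05, 0.07], [1, 0.001, -0.017, 0.009, 0, 0.06, 0.0], [1, 0, -0.018, 0.009, 0, 0.06, 0.0], [1, 0, -0.017, 0.009, 0, 0.06, 0.0]]
[[1, -0.001, -0.018, 0.009, 0, 0.06, 0.0], [1, -0.001, -0.017, 0.009, 0, 0.06, 0.0], [1, -0.002, -0.018, 0.009, 0, 0.07, 0.0], [1, -0.002, -0.017, 0.009, 0, 0.06, 0.0], [1, -0.003, -0.018, 0.009, 0, 0.06, 0.0], [1, -0.004, -0.017, 0.008, -0.01, 0.06, 0.0], [1, -0.004, -0.018, 0.008, 0, 0.06, 0.0], [1, -0.004, -0.017, 0.008, 0, 0.06, 0.0], [1, -0.005, -0.018, 0.007, 0, 0.06, 0.0], [1, -0.005, -0.017, 0.008, 0, 0.06, 0.0]]
```

>>> send_rows([
  [1,0.032,-0.025,-0.001,-0.01,0.05,0.07],
  [1,0.03,-0.028,0,-0.02,0.05,0.07],
  [1,0.029,-0.029,0.001,-0.01,0.06,0.07],
  [1,0.026,-0.032,0.002,-0.01,0.05,0.07],
  [1,0.023,-0.033,0.003,-0.02,0.05,0.07],
  [1,0.021,-0.035,0.004,-0.01,0.05,0.07],
  [1,0.019,-0.036,0.004,-0.01,0.05,0.07],
  [1,0.001,-0.017,0.009,0,0.06,0.0],
  [1,0,-0.018,0.009,0,0.06,0.0],
  [1,0,-0.017,0.009,0,0.06,0.0],
])

```text
time_s: 3.25
eef_pos: [350.0, -200.0, 216.1]
ee_rot: [0.019, 0.96, -0.07, 0.271]
force: [0.9, 0.2, 0.2]
grip_width: 0.0
grip_force: 0.0
```

>>> send_rows([
  [1,-0.001,-0.018,0.009,0,0.06,0.0],
  [1,-0.001,-0.017,0.009,0,0.06,0.0],
  [1,-0.002,-0.018,0.009,0,0.07,0.0],
  [1,-0.002,-0.017,0.009,0,0.06,0.0],
  [1,-0.003,-0.018,0.009,0,0.06,0.0],
  [1,-0.004,-0.017,0.008,-0.01,0.06,0.0],
  [1,-0.004,-0.018,0.008,0,0.06,0.0],
  [1,-0.004,-0.017,0.008,0,0.06,0.0],
  [1,-0.005,-0.018,0.007,0,0.06,0.0],
  [1,-0.005,-0.017,0.008,0,0.06,0.0],
])

```text
time_s: 4.5
eef_pos: [454.6, -41.9, 152.9]
ee_rot: [0.043, 0.842, -0.063, 0.534]
force: [0.9, -0.3, 0.4]
grip_width: -0.004
grip_force: 0.0
```

Run:
```python
from h import *
th=.41; R=att(.55)
g=[448,-38,118]
c=cov(th,-137,0,-17)
plan([(g,R,4),(c,R,4)],1)
s,t=both(["cover_edge"]); save(s,"s1")
```

```text
t 4.5 p [454.6 -41.9 152.9]
[[1, -0.009, -0.001, 0.002, 0, -0.03, 0.0], [1, -0.008, -0.001, 0.002, 0, -0.03, 0.0], [1, -0.009, 0, 0.003, 0, -0.02, 0.0], [1, -0.008, -0.001, 0.003, 0, -0.03, 0.0], [1, 0.004, 0, 0.009, 0, 0, 0.0], [1, 0.004, 0, 0.008, 0, 0, 0.0], [1, 0.004, 0, 0.009, 0, 0, 0.0], [1, 0.004, 0, 0.009, 0, 0, 0.0]]
cover_edge [([319.9, 177.7], 0.93), ([338.7, 170.3], 0.4)] [([291.5, 235.2], 0.93)] [480.5 -55.1 120.1]
```

View pics/s1.png

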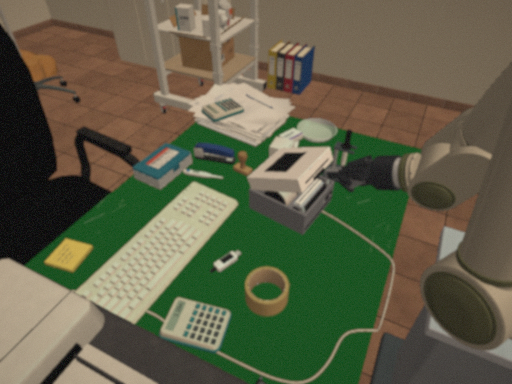

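The shut fingertip is at about (328,173), just in front of the cover's front edge. The cover hasn't moved.

>>> send_rows([
  [1,-0.009,-0.001,-0.002,0,-0.03,0],
  [1,-0.008,-0.001,0.001,0,-0.03,0],
  [1,-0.009,0,0.001,0,-0.02,0],
  [1,-0.008,-0.001,0.001,0,-0.03,0],
  [1,0,0,0,0,0,0],
  [1,0.002,0,0.009,0,0,0],
  [1,0.002,0,0.009,0,0,0],
  [1,0.002,0,0.009,0,0,0],
  [1,0.002,0,0.009,0,0,0],
  [1,0,0,0,0,0,0],
])

```text
time_s: 5.95
eef_pos: [477.4, -42.1, 110.2]
ee_rot: [0.038, 0.871, -0.065, 0.485]
force: [-0.4, -0.4, -0.0]
grip_width: 0.002
grip_force: 0.0
```

Run:
```python
from h import *
p,R,st=cur(); print(p,np.degrees(np.arcsin(-R[2,2])),R.round(2),st["joints"].round(2))
d=Rn.from_euler('z',-YAW).apply(p-HX); print("rel hinge",d)
```

```text
[477.4135883  -42.10728902 110.21855669] 31.721756575965518 [[ 0.52 -0.15  0.84]
 [-0.08 -0.99 -0.13]
 [ 0.85  0.   -0.53]] [-0.49  0.26  2.47  2.65  0.64 -1.35]
rel hinge [-141.05753884    0.66346328   35.21855669]
```

Run:
```python
from h import *
G=[]
for i in range(1,21):
    a=i/20; th=.37+a*(1.5-.37); ph=.553+a*(1.5-.553); G.append((cov(th,-141+a*3,0,-24+min(1,3*a)*12),att(ph),1))
plan(G,1)
```

```text
t 5.95 p [477.4 -42.1 110.2]
[[1, 0.004, 0.001, 0.002, 0, -0.05, 0.0], [1, 0.01, 0, -0.003, 0, -0.04, 0.0], [1, 0.009, 0, -0.002, 0, -0.05, 0.0], [1, 0.01, 0, -0.002, 0, -0.05, 0.0], [1, 0.009, 0, -0.002, 0, -0.05, 0.0], [1, 0.01, 0, -0.002, 0, -0.04, 0.0], [1, 0.009, 0, -0.001, 0, -0.05, 0.0], [1, 0.008, 0, -0.002, 0, -0.05, 0.0], [1, 0.008, 0, -0.001, 0, -0.05, 0.0], [1, 0.008, 0, -0.001, 0, -0.04, 0.0]]
[[1, 0.007, 0, -0.001, 0, -0.05, 0.0], [1, 0.008, 0, -0.001, 0, -0.05, 0.0], [1, 0.008, 0, -0.001, 0, -0.04, 0.0], [1, 0.008, 0, 0, 0, -0.05, 0.0], [1, 0.008, 0, -0.001, 0, -0.05, 0.0], [1, 0.007, 0, -0.001, 0, -0.05, 0.0], [1, 0.008, 0, 0, 0, -0.04, 0.0], [1, 0.008, 0, -0.001, 0, -0.05, 0.0], [1, 0.008, 0, 0, 0, -0.05, 0.0], [1, 0.008, 0, -0.001, 0, -0.05, 0.0]]
```

>>> send_rows([
  [1,0.004,0.001,0.002,0,-0.05,0],
  [1,0.01,0,-0.003,0,-0.04,0],
  [1,0.009,0,-0.002,0,-0.05,0],
  [1,0.01,0,-0.002,0,-0.05,0],
  [1,0.009,0,-0.002,0,-0.05,0],
  [1,0.01,0,-0.002,0,-0.04,0],
  [1,0.009,0,-0.001,0,-0.05,0],
  [1,0.008,0,-0.002,0,-0.05,0],
  [1,0.008,0,-0.001,0,-0.05,0],
  [1,0.008,0,-0.001,0,-0.04,0],
])

```text
time_s: 7.2
eef_pos: [513.9, -40.2, 165.4]
ee_rot: [0.01, 0.947, -0.064, 0.313]
force: [-1.8, 1.8, -1.3]
grip_width: -0.003
grip_force: 1.1
```

Run:
```python
from h import *
p,R,st=cur(); print(p,np.degrees(np.arcsin(-R[2,2])),st["joints"].round(2),st["force"])
G=[]
for i in range(1,11):
    a=.5+i/20; th=.37+a*(1.5-.37); ph=.553+a*(1.5-.553); G.append((cov(th,-138,0,-12),att(ph),1))
plan(G,1)
both(["cover_edge"])
```

```text
[513.9476754  -40.192544   165.41562288] 53.44532284827476 [-0.4   0.11  2.1   0.51  0.36  0.88] [-1.79718147  1.84309439 -1.30455439]
t 7.2 p [513.9 -40.2 165.4]
[[1, 0.027, 0.008, -0.003, -0.03, -0.14, 0.01], [1, 0.007, 0, -0.001, 0, -0.05, 0.0], [1, 0.008, 0, -0.002, 0, -0.05, 0.0], [1, 0.008, 0, -0.001, 0, -0.04, 0.0], [1, 0.008, 0, 0, 0, -0.05, 0.0], [1, 0.008, 0, -0.001, 0, -0.05, 0.0], [1, 0.007, 0, -0.001, 0, -0.04, 0.0], [1, 0.008, 0, -0.001, 0, -0.05, 0.0], [1, 0.008, 0, 0, 0, -0.05, 0.0], [1, 0.008, 0, -0.001, 0, -0.05, 0.0]]
cover_edge [([308.1, 156.1], 0.64)] [([293.1, 224.0], 0.82)] [509.6 -51.9 178.4]
```

>>> send_rows([
  [1,0.01,0.003,-0.001,-0.01,-0.06,0.005],
  [1,0.01,0.003,-0.001,-0.01,-0.06,0.005],
  [1,0.01,0.002,-0.001,-0.01,-0.06,0],
  [1,0.01,0,-0.001,0,-0.06,0],
  [1,0.01,0,-0.001,0,-0.06,0],
  [1,0.01,0,-0.001,0,-0.05,0],
  [1,0.01,0,-0.001,0,-0.05,0],
  [1,0.01,0,-0.001,0,-0.05,0],
  [1,0.01,0,-0.001,0,-0.05,0],
  [1,0.008,0,-0.001,0,-0.05,0],
])

```text
time_s: 8.65
eef_pos: [598.4, -60.6, 210.3]
ee_rot: [0.001, 0.996, -0.075, 0.044]
force: [-1.6, 0.5, -1.3]
grip_width: 0.001
grip_force: 0.7
```

Run:
```python
from h import *
p,R,st=cur(); print(p,np.degrees(np.arctan2(-R[2,2],R[:2,2]@[np.cos(YAW),np.sin(YAW)])),st["joints"].round(2),st["force"])
print(Rn.from_euler('z',-YAW).apply(p-HX))
s,t=both(["cover_edge","cover_top"])
a=np.vstack([cv2.resize(c["img"][r:r+100,l:l+130],None,fx=4.5,fy=3,interpolation=2) for c,r,l in((s,110,235),(t,150,240))])
cv2.imwrite("pics/o1.png",a[:,:,::-1])
```

```text
[598.38747818 -60.58865835 210.30260207] 84.97086956494125 [-0.3   0.45  1.36  0.02  1.25  1.41] [-1.63568887  0.45330978 -1.3100714 ]
[-18.68043012   0.95724147 135.30260207]
cover_edge [([272.3, 126.2], 0.58)] [] 
cover_top [([261.2, 131.0], 0.55)] []
```

View pics/o1.png

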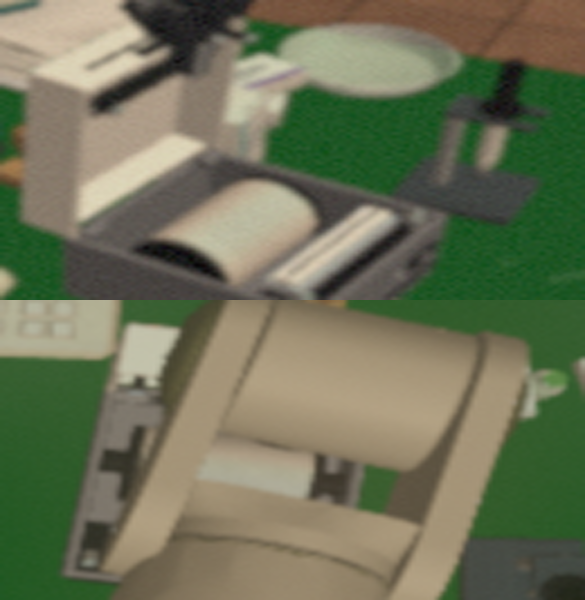

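The cover is nearly upright and the white head strip is clear at about crop (335,250). The pen is still hanging. I'll push the last few millimetres and then back off.

>>> send_rows([
  [1,0.004,0,0,0,-0.03,0],
  [1,0.004,0,0,0,-0.03,0],
  [1,0.003,0,0,0,-0.02,0],
  [1,0,0,0,0,0,0],
  [1,-0.02,0,0,0,0,0],
  [1,-0.03,0,-0.02,0,0,0],
  [1,-0.02,0.015,-0.05,0,0,0],
  [-0.5,-0.02,0.04,-0.03,0,0,0],
  [-0.5,-0.015,0.04,0,0,0,0],
  [-0.5,-0.015,0.04,0,0,0,0],
])

```text
time_s: 10.2
eef_pos: [468.5, -179.2, 310.9]
ee_rot: [0.0, 0.997, -0.076, 0.006]
force: [1.1, -0.9, -0.2]
grip_width: 0.637
grip_force: 0.0
```

Run:
```python
from h import *
p,R,st=cur(); print(p.round(1),R.round(2),st["joints"].round(2),st["force"])
s,t=both(["cover_edge","cover_top","head_left","head_mid","head_right","pen_grip","stand_fork","cleaning_pen"])
save(s,"s2");save(t,"t2")
a=cv2.resize(s["img"][110:230,235:365],None,fx=6,fy=5,interpolation=2)
for th,col in((1.5,(255,0,0)),(1.57,(255,255,0)),(1.63,(0,0,255))):
    q=[(proj(s,cov(th,*l))-[235,110])*[6,5] for l in((0,80,0),(-160,80,0),(-160,80,40),(-160,-80,40),(-160,-80,0),(-160,80,0))]
    cv2.polylines(a,[np.int32(q)],False,col,1)
for y in(56,-56): 
    for dx in (-8,8):
        q=(proj(s,HX+Rn.from_euler('z',YAW).apply([-125+dx,y,5]))-[235,110])*[6,5]; cv2.circle(a,np.int32(q).tolist(),3,(255,0,0),-1)
cv2.imwrite("pics/o2.png",a[:,:,::-1])
```

```text
[ 468.5 -179.2  310.9] [[ 0.99 -0.15  0.01]
 [-0.15 -0.99 -0.  ]
 [ 0.01 -0.   -1.  ]] [-0.6   0.21  1.43  0.01  1.5   1.12] [ 1.06648534 -0.86667046 -0.15036557]
cover_edge [([269.2, 124.1], 0.68)] [([304.6, 172.8], 0.9)] [625.3 -74.8 223.7]
cover_top [([256.4, 129.6], 0.85)] [([297.8, 163.2], 0.64), ([305.6, 175.2], 0.39)] [652.  -61.  207.6]
head_left [([299.9, 202.4], 0.74)] [([266.7, 232.0], 0.67)] [496.2   6.   77.4]
head_mid [([309.9, 188.9], 0.7)] [([280.8, 233.2], 0.71), ([300.7, 162.2], 0.16)] [489.6 -29.5  97.8]
head_right [([319.7, 182.0], 0.67)] [([303.2, 234.7], 0.79)] [484.8 -89.6  77.2]
pen_grip [([345.6, 135.8], 0.5)] [] 
stand_fork [([346.7, 149.6], 0.66)] [([195.3, 192.4], 0.74)] [496.3 161.7 406. ]
cleaning_pen [([339.7, 167.9], 0.6)] []
```

View pics/o2.png

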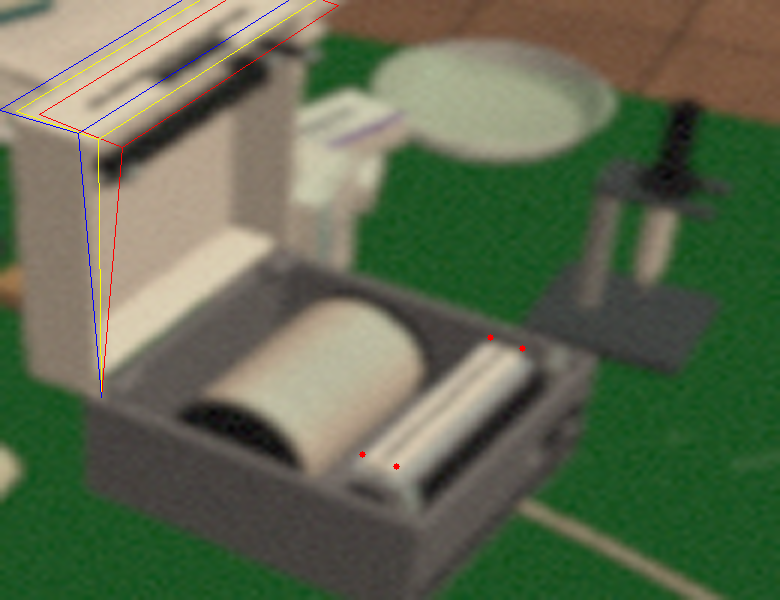

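Run:
```python
from h import *
plan([([455,-243,185],att(np.pi/2),5)],-.4)
s=ctrl.capture("side"); t=ctrl.capture("top")
F=Rn.from_euler('z',YAW)
for c,nm in((s,'s'),(t,'t')):
    g=cv2.GaussianBlur(cv2.cvtColor(c["img"],cv2.COLOR_RGB2GRAY).astype(np.float32),(0,0),.5)
    acc=[]
    for dx in range(-24,25,2):
        q=np.float32([proj(c,HX+F.apply([-125+dx,y,5])) for y in range(-44,45,4)])
        acc.append(cv2.remap(g,q[:,:1],q[:,1:],1).ravel())
    a=np.array(acc); print(nm,"across",dict(zip(range(-24,25,2),a.mean(1).round())))
    acc=[]
    for y in range(-76,77,2):
        q=np.float32([proj(c,HX+F.apply([-125+dx,y,5])) for dx in(-5,5)]); acc.append(cv2.remap(g,q[:,:1],q[:,1:],1).mean())
    print(nm,"along",dict(zip(range(-76,77,2),np.round(acc).astype(int))))
```

```text
t 11.1 p [ 469.4 -178.3  310.6]
[[-0.4, -0.001, 0.013, 0.025, 0, 0, 0.0], [-0.4, -0.001, 0.014, 0.025, 0, 0, 0.0], [-0.4, -0.002, 0.013, 0.025, 0, -0.01, 0.0], [-0.4, 0, 0.013, 0.025, 0, 0, 0.0], [-0.4, -0.001, 0.013, 0.025, 0, 0, 0.0]]
s across {-24: np.float32(40.0), -22: np.float32(53.0), -20: np.float32(76.0), -18: np.float32(103.0), -16: np.float32(128.0), -14: np.float32(148.0), -12: np.float32(162.0), -10: np.float32(174.0), -8: np.float32(185.0), -6: np.float32(192.0), -4: np.float32(191.0), -2: np.float32(183.0), 0: np.float32(174.0), 2: np.float32(174.0), 4: np.float32(179.0), 6: np.float32(176.0), 8: np.float32(161.0), 10: np.float32(136.0), 12: np.float32(112.0), 14: np.float32(98.0), 16: np.float32(97.0), 18: np.float32(104.0), 20: np.float32(114.0), 22: np.float32(123.0), 24: np.float32(130.0)}
s along {-76: np.int64(67), -74: np.int64(71), -72: np.int64(77), -70: np.int64(82), -68: np.int64(86), -66: np.int64(86), -64: np.int64(85), -62: np.int64(83), -60: np.int64(84), -58: np.int64(91), -56: np.int64(104), -54: np.int64(123), -52: np.int64(143), -50: np.int64(160), -
[... 2574 characters left out ...]
64(180), 4: np.int64(180), 6: np.int64(181), 8: np.int64(182), 10: np.int64(183), 12: np.int64(182), 14: np.int64(180), 16: np.int64(179), 18: np.int64(179), 20: np.int64(180), 22: np.int64(181), 24: np.int64(182), 26: np.int64(183), 28: np.int64(183), 30: np.int64(181), 32: np.int64(180), 34: np.int64(180), 36: np.int64(180), 38: np.int64(180), 40: np.int64(181), 42: np.int64(182), 44: np.int64(183), 46: np.int64(181), 48: np.int64(180), 50: np.int64(180), 52: np.int64(180), 54: np.int64(178), 56: np.int64(166), 58: np.int64(142), 60: np.int64(104), 62: np.int64(70), 64: np.int64(54), 66: np.int64(49), 68: np.int64(48), 70: np.int64(49), 72: np.int64(56), 74: np.int64(74), 76: np.int64(95)}
```

>>> send_rows([
  [-0.4,-0.001,0.017,0.032,0,0,0],
  [-0.4,-0.001,0.017,0.032,0,0,0],
  [-0.4,-0.002,0.017,0.031,0,-0.01,0],
  [-0.4,-0.001,0.015,0.03,0,0,0],
  [-0.4,0,0,0.02,0,0,0],
  [-0.4,0,0,0.02,0,0,0],
  [-0.4,0,0,0.015,0,0,0],
  [-0.4,0,0,0.013,0,0,0],
  [-0.4,0,0,0,0,0,0],
  [-0.4,0,0,0,0,0,0],
])

```text
time_s: 12.45
eef_pos: [455.9, -242.9, 118.0]
ee_rot: [-0.0, 0.997, -0.076, 0.001]
force: [-0.5, 0.4, 0.8]
grip_width: 0.701
grip_force: 0.0
```

Run:
```python
from h import *
p,R,st=cur(); print(p.round(1),R[:,2].round(3),st["force"],st["grip_width"])
s=ctrl.capture("side")
a=cv2.resize(s["img"][100:190,290:400],None,fx=6,fy=6,interpolation=2)
for z in (160,110,25): cv2.circle(a,np.int32((proj(s,[455,-243,z])-[290,100])*6).tolist(),3,(255,0,0),-1)
cv2.circle(a,np.int32((proj(s,p)-[290,100])*6).tolist(),3,(255,255,0),-1)
cv2.imwrite("pics/g1.png",a[:,:,::-1])
```

```text
[ 455.9 -242.9  118. ] [ 0.002  0.001 -1.   ] [-0.46428311  0.37837235  0.77542795] 0.7014257145144741
```

View pics/g1.png

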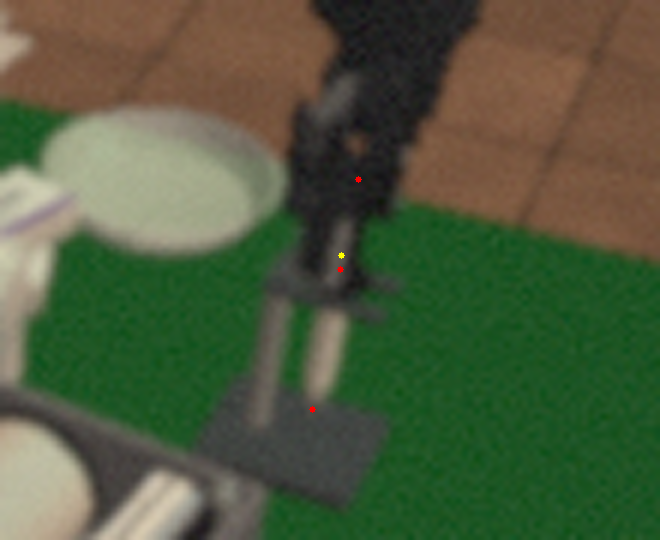

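The gripper straddles the pen. The projected axis (dots 341,268 and 312,410) falls on the collar and tip within about 2 px, so I'll close and lift.

>>> send_rows([
  [0.9,0,0,0,0,0,0],
  [0.9,0,0,0,0,0,0],
  [0.9,0,0,0,0,0,0],
  [0.9,0,0,0,0,0,0],
  [0.9,0,0,0,0,0,0],
  [0.9,0,0,0,0,0,0],
  [0.9,0,0,-0.015,0,0,0],
  [0.9,0,0,-0.025,0,0,0],
  [0.9,0,0,-0.03,0,0,0],
  [0.9,0,0,-0.03,0,0,0],
], squeeze=40)

```text
time_s: 13.75
eef_pos: [455.4, -243.1, 219.1]
ee_rot: [-0.0, 0.997, -0.076, 0.001]
force: [0.6, 0.2, -1.3]
grip_width: 0.175
grip_force: 39.0
```

Run:
```python
from h import *
p,R,st=cur(); print(p.round(1),st["force"],st["grip_width"],st["grip_force"])
s,t=both(["cleaning_pen","pen_grip"])
for z in (0,-95): print(z,proj(s,p+[0,0,z+4]).round(1))
a=ctrl.landmark_of("cleaning_pen",s); 
for q in a[:2]: print(q["point"],onz(s,q["point"],p[2]-91).round(1))
save(s,"s3")
```

```text
[ 455.4 -243.1  219.1] [ 0.57070094  0.23316982 -1.2590187 ] 0.1754694603306428 38.99539768695831
cleaning_pen [([346.2, 140.0], 0.56), ([347.0, 146.6], 0.52)] [([363.3, 247.5], 0.58)] [ 455.6 -228.5  135. ]
pen_grip [([357.0, 103.1], 0.74), ([349.2, 140.8], 0.53)] [] 
0 [353.7 109.6]
-95 [347.8 139.5]
[346.2, 140.0] [ 458.7 -238.8  128.1]
[347.0, 146.6] [ 447.7 -208.2  128.1]
```

Run:
```python
from h import *
p,R,st=cur()
im=cv2.imread("pics/s3.png").astype(int)
s=ctrl.capture("side")
for h in (2,10,18,26,36,46,56,66,76):
    q=proj(s,p+[0,0,-93+h]); r=int(round(q[1])); c0=int(round(q[0]))
    row=im[r,c0-7:c0+8,2]
    w=np.clip(row-90,0,None); print(h,q.round(1),row.tolist(), round(c0-7+(w*np.arange(15)).sum()/max(w.sum(),1),1))
```

```text
2 [347.6 140.4] [28, 23, 38, 33, 31, 46, 58, 64, 48, 36, 31, 31, 28, 30, 20] 341.0
10 [348.1 138. ] [25, 33, 34, 24, 35, 44, 70, 86, 82, 61, 41, 21, 30, 25, 29] 341.0
18 [348.6 135.6] [29, 27, 22, 32, 66, 103, 123, 122, 114, 79, 48, 34, 32, 29, 27] 348.7
26 [349.1 133.2] [27, 29, 25, 41, 73, 114, 136, 150, 149, 131, 86, 53, 46, 48, 54] 349.2
36 [349.7 130.1] [59, 55, 67, 82, 105, 122, 138, 157, 157, 141, 125, 122, 126, 123, 117] 351.8
46 [350.3 127. ] [119, 125, 121, 125, 125, 124, 134, 142, 154, 153, 138, 129, 126, 124, 124] 350.3
56 [350.9 123.9] [114, 120, 125, 119, 118, 122, 134, 149, 155, 141, 128, 125, 123, 124, 123] 351.3
66 [351.6 120.7] [108, 113, 123, 117, 115, 126, 141, 151, 156, 143, 127, 123, 120, 120, 123] 352.4
76 [352.2 117.5] [107, 103, 95, 94, 92, 87, 83, 79, 83, 65, 73, 86, 97, 117, 126] 353.8
```

```bash
cat >> h.py <<'E'
def hd(y,z): return HX+Rn.from_euler('z',YAW).apply([-125,1.5+y,0])+[0,0,z-75]
E
python3 - <<'E'
from h import *
D=att(np.pi/2)
print(hd(52,80),hd(-52,80))
plan([(hd(52,219),D,7),(hd(52,183),D,2)],.9)
E
```

```text
[501.38579547   7.64085114  80.        ] [485.43302635 -95.12835221  80.        ]
t 14.15 p [ 455.2 -242.7  216.6]
[[0.9, 0.001, -0.036, 0, 0, 0, 0.0], [0.9, 0.001, -0.037, -0.001, 0, 0, 0.0], [0.9, 0.001, -0.036, 0, 0, 0, 0.0], [0.9, 0.001, -0.036, 0, 0, 0, 0.0], [0.9, 0.002, -0.037, 0, 0, 0, 0.0], [0.9, 0.001, -0.036, -0.001, 0, 0, 0.0], [0.9, 0.001, -0.036, 0, 0, 0, 0.0], [0.9, 0, 0, 0.018, 0, 0, 0.0], [0.9, 0, 0, 0.018, 0, 0, 0.0]]
```

>>> send_rows([
  [0.9,0.001,-0.036,0,0,0,0],
  [0.9,0.001,-0.037,-0.001,0,0,0],
  [0.9,0.001,-0.036,0,0,0,0],
  [0.9,0.001,-0.036,0,0,0,0],
  [0.9,0.002,-0.037,0,0,0,0],
  [0.9,0.001,-0.036,-0.001,0,0,0],
  [0.9,0.001,-0.036,0,0,0,0],
  [0.9,0,0,0.016,0,0,0],
  [0.9,0,0,0.016,0,0,0],
  [0.9,0,0,0,0,0,0],
])

```text
time_s: 15.4
eef_pos: [501.2, 7.3, 186.6]
ee_rot: [-0.001, 0.997, -0.076, -0.001]
force: [0.5, 0.6, 0.6]
grip_width: 0.176
grip_force: 39.1
```

Run:
```python
from h import *
s=ctrl.capture("side");t=ctrl.capture("top"); p,R,st=cur(); print(st["time_s"],p.round(1),R.round(3)[:,2],st["force"],hd(52,80))
a=cv2.resize(s["img"][150:240,255:365],None,fx=6,fy=6,interpolation=2)
f=lambda X:cv2.circle(a,np.int32((proj(s,X)-[255,150])*6).tolist(),2,(255,0,0),-1)
f(p-[0,0,92]);f(p-[0,0,50]);
F=Rn.from_euler('z',YAW)
for y in(57.5,-54.5):
    for dx in(-8,8): f(HX+F.apply([-125+dx,y,5]))
cv2.imwrite("pics/k1.png",a[:,:,::-1])
```

```text
15.5 [502.    7.  188.1] [ 0.001  0.001 -1.   ] [ 0.65765256 -0.44382982 -0.52432204] [501.38579547   7.64085114  80.        ]
```

View pics/k1.png

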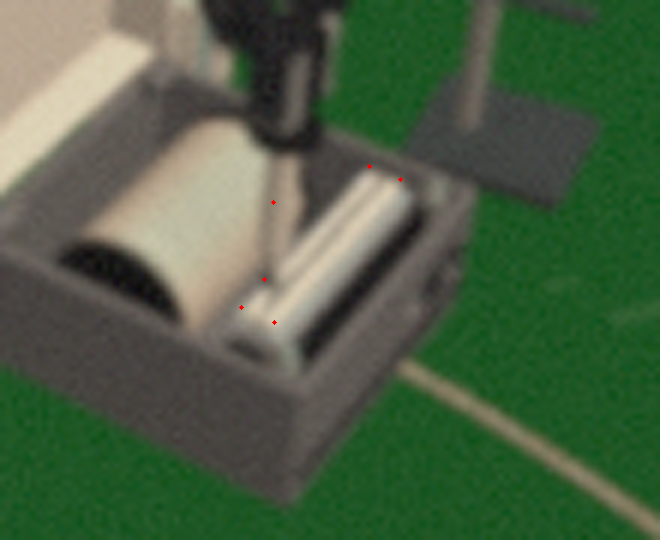

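The pen tip shows at crop (277,290), just above the left end of the strip (about 258,325). The projected tip is at (264,280), so I'll check for tilt numerically.

Run:
```python
from h import *
s=ctrl.capture("side"); p,R,st=cur(); print(p.round(1),st["force"].round(1))
g=np.mean([ctrl.capture("side")["img"].astype(float) for _ in range(3)],0)
print("tip",proj(s,p-[0,0,92]).round(1))
print(g[184:208,292:310,1].round().astype(int));
```

```text
[502.1   6.9 188.3] [ 0.7  0.3 -0.2]
tip [299.1 196.5]
[[189 187 185 185 182 170 143 130 133 146 156 157 141 103  69  61  70  93]
 [187 186 185 182 178 164 141 130 137 148 159 155 129  92  66  69  91 127]
 [187 184 183 180 179 161 140 129 137 151 156 145 114  84  68  87 123 161]
 [184 183 182 179 172 156 137 131 137 151 154 135 104  81  91 125 162 184]
 [182 182 179 176 169 151 132 130 140 153 147 128 105 102 126 162 183 185]
 [180 176 177 174 168 151 135 134 142 151 146 128 117 133 165 185 190 173]
 [179 175 173 167 165 152 139 136 142 146 139 127 136 164 184 189 178 169]
 [175 173 171 165 157 148 136 132 138 139 134 140 163 185 190 178 171 179]
 [173 171 167 161 154 139 129 126 131 134 139 163 182 190 182 173 179 194]
 [173 169 163 156 147 135 120 117 128 142 163 184 190 184 175 181 194 201]
 [167 162 156 151 139 122 104 101 123 154 180 188 181 176 183 196 201 193]
 [163 158 151 142 131 111  92  95 125 166 184 179 169 179 196 201 195 181]
 [158 151 143 134 118 106  95 105 138 171 175 173 176 192 200 198 183 172]
 [151 143 130 122 114 112 122 138 160 168 167 175 191 202 198 185 173 164]
 [142 133 122 116 119 138 159 171 169 165 167 187 201 197 187 175 167 152]
 [131 121 116 119 139 167 184 181 167 165 183 197 199 188 178 169 155 132]
 [119 116 122 140 165 190 191 176 167 181 195 198 190 181 169 154 136 110]
 [117 116 133 155 179 194 189 175 182 197 200 192 180 173 159 135 106  74]
 [115 125 140 159 170 180 183 185 197 201 194 178 170 158 141 109  76  46]
 [114 123 138 147 152 156 164 179 193 191 181 168 160 143 115  84  56  34]
 [110 116 126 131 134 135 143 159 176 178 169 158 143 118  88  58  36  33]
 [110 109 109 112 116 119 131 148 161 164 161 145 120  91  63  44  32  37]
 [ 99  91  87  88  95 104 114 129 144 153 147 130 100  68  44  33  32  46]
 [ 90  71  64  64  73  85  97 108 121 133 137 127  97  59  35  27  45  69]]
```

>>> send_rows([
  [0.9,-0.001,-0.002,0.004,0,0,0],
  [0.9,0,0,0.004,0,0,0],
  [0.9,0,0,0.003,0,0,0],
  [0.9,0,0,0.002,0,0,0],
  [0.9,0,0,0.001,0,0,0],
  [0.9,0,0,0.001,0,0,0],
  [0.9,0,0,0.001,0,0,0],
  [0.9,0,0,0.001,0,0,0],
  [0.9,0,0,0,0,0,0],
  [0.9,0,0,0,0,0,0],
])

```text
time_s: 16.95
eef_pos: [501.3, 9.2, 170.9]
ee_rot: [-0.001, 0.997, -0.076, 0.001]
force: [-0.8, 0.3, 2.0]
grip_width: 0.174
grip_force: 39.1
```

```bash
cat > f.py <<'E'
from h import *
F=[]
for _ in range(6):
    ctrl.capture("side"); p,R,st=cur(); F.append(st["force"])
print(st["time_s"],p.round(1),np.mean(F,0).round(2),np.std(F,0).round(2), "head y",(Rn.from_euler('z',-YAW).apply(p-HX)-[-125,1.5,0]).round(1))
E
python3 f.py
```

```text
17.25 [501.2   9.2 170.8] [0.02 0.07 1.82] [0.47 0.36 0.61] head y [-0.4 53.5 95.8]
```

>>> send_rows([
  [0.9,0,0.003,0,0,0,0],
  [0.9,0,0.003,0,0,0,0],
  [0.9,0,0.003,0,0,0,0],
  [0.9,0,0.003,0,0,0,0],
  [0.9,0,0.003,0,0,0,0],
  [0.9,0,0.003,0,0,0,0],
  [0.9,0,0.003,0,0,0,0],
  [0.9,0,0.003,0,0,0,0],
  [0.9,0,0.003,0,0,0,0],
  [0.9,0,0.003,0,0,0,0],
])

```text
time_s: 18.5
eef_pos: [496.6, -20.6, 170.7]
ee_rot: [-0.001, 0.997, -0.076, 0.001]
force: [-0.2, 0.7, 1.6]
grip_width: 0.177
grip_force: 39.3
```

>>> send_rows([
  [0.9,0,0.003,0,0,0,0],
  [0.9,0,0.003,0,0,0,0],
  [0.9,0,0.003,0,0,0,0],
  [0.9,0,0.003,0,0,0,0],
  [0.9,0,0.003,0,0,0,0],
  [0.9,0,0.003,0,0,0,0],
  [0.9,0,0.003,0,0,0,0],
  [0.9,0,0.003,0,0,0,0],
  [0.9,0,0.003,0,0,0,0],
  [0.9,0,0.003,0,0,0,0],
])

```text
time_s: 19.75
eef_pos: [492.1, -50.3, 170.7]
ee_rot: [-0.001, 0.997, -0.076, 0.001]
force: [0.2, 1.5, 2.1]
grip_width: 0.179
grip_force: 39.3
```

Run:
```python
from h import *
p,R,st=cur();print(st["time_s"],p.round(1),st["force"],"head y",(Rn.from_euler('z',-YAW).apply(p-HX)-[-125,1.5,0]).round(1))
```

```text
19.75 [492.1 -50.3 170.7] [0.19773658 1.53934906 2.12294777] head y [-0.3 -6.7 95.7]
```

Contact is steady at about 2 N. I need 46 to 47 mm more, then a lift.

>>> send_rows([
  [0.9,0,0.003,0,0,0,0],
  [0.9,0,0.003,0,0,0,0],
  [0.9,0,0.003,0,0,0,0],
  [0.9,0,0.003,0,0,0,0],
  [0.9,0,0.003,0,0,0,0],
  [0.9,0,0.003,0,0,0,0],
  [0.9,0,0.003,0,0,0,0],
  [0.9,0,0.003,0,0,0,0],
  [0.9,0,0.003,0,0,0,0],
  [0.9,0,0.003,0,0,0,0],
])

```text
time_s: 21.0
eef_pos: [487.6, -79.9, 170.7]
ee_rot: [-0.001, 0.997, -0.076, 0.001]
force: [0.7, 0.9, 2.2]
grip_width: 0.174
grip_force: 39.3
```

>>> send_rows([
  [0.9,0,0.003,0,0,0,0],
  [0.9,0,0.003,0,0,0,0],
  [0.9,0,0.003,0,0,0,0],
  [0.9,0,0.003,0,0,0,0],
  [0.9,0,0.003,0,0,0,0],
  [0.9,0,0.002,0,0,0,0],
  [0.9,0,0,0,0,0,0],
  [0.9,0,0,-0.01,0,0,0],
  [0.9,0,0,-0.02,0,0,0],
  [0.9,0,0,-0.02,0,0,0],
])

```text
time_s: 22.25
eef_pos: [484.9, -96.6, 221.7]
ee_rot: [-0.001, 0.997, -0.076, 0.0]
force: [-0.3, -0.4, -0.5]
grip_width: 0.18
grip_force: 39.1
```

Run:
```python
from h import *
D=att(np.pi/2); p,R,st=cur(); print(p,st["force"])
plan([([455.3,-242.8,217],D,6)],.9)
s=ctrl.capture("side"); g=s["img"].astype(int)
print("tip",proj(s,p-[0,0,92]),[q["point"] for q in ctrl.landmark_of("cleaning_pen",s)[:2]])
```

```text
[484.87359173 -96.61461411 221.66086089] [-0.25382787 -0.37787958 -0.50710434]
t 22.25 p [484.9 -96.6 221.7]
[[0.9, -0.001, 0.025, 0.001, 0, 0, 0.0], [0.9, -0.001, 0.025, 0, 0, 0, 0.0], [0.9, -0.002, 0.024, 0.001, 0, 0, 0.0], [0.9, -0.001, 0.025, 0.001, 0, 0, 0.0], [0.9, -0.001, 0.025, 0.001, 0, 0, 0.0], [0.9, -0.001, 0.025, 0, 0, 0, 0.0]]
tip [321.03785912 164.65397841] [[321.7, 167.3], [268.1, 174.6]]
```

>>> send_rows([
  [0.9,-0.001,0.025,0.001,0,0,0],
  [0.9,-0.001,0.025,0,0,0,0],
  [0.9,-0.002,0.024,0.001,0,0,0],
  [0.9,-0.001,0.025,0.001,0,0,0],
  [0.9,-0.001,0.025,0.001,0,0,0],
  [0.9,-0.001,0.025,0,0,0,0],
  [0.9,0,0,0,0,0,0],
  [0.9,0,0,0,0,0,0],
  [0.9,0,0,0,0,0,0],
  [0.9,0,0,0,0,0,0],
])

```text
time_s: 23.6
eef_pos: [455.7, -242.3, 216.4]
ee_rot: [-0.001, 0.997, -0.075, 0.001]
force: [-0.7, 0.9, -0.6]
grip_width: 0.176
grip_force: 39.1
```

```bash
python3 f.py
python3 - <<'E'
from h import *
p,R,st=cur()
s=ctrl.capture("side"); im=np.mean([ctrl.capture("side")["img"].astype(float) for _ in range(3)],0)[:,:,0]
for h in (2,10,18,26):
    q=proj(s,p+[0,0,-92+h]); r=int(round(q[1])); c0=int(round(q[0])); row=im[r,c0-7:c0+8]
    w=np.clip(row-40,0,None); print(h,q.round(1),row.astype(int).tolist(), round(c0-7+(w*np.arange(15)).sum()/max(w.sum(),1),1))
D=att(np.pi/2)
plan([([455.2,-242.8,120],D,6),([455.2,-242.8,117],D,2)],.9)
E
```

```text
23.9 [ 455.6 -242.8  216.4] [-0.15  0.1  -0.24] [0.42 0.89 0.38] head y [  -6.9 -202.5  141.4]
2 [347.6 140.1] [29, 26, 34, 26, 38, 52, 68, 74, 64, 42, 26, 28, 27, 29, 32] 347.8
10 [348.  137.7] [32, 25, 30, 26, 38, 60, 90, 104, 99, 74, 48, 29, 17, 28, 25] 348.3
18 [348.5 135.3] [31, 27, 31, 56, 89, 119, 139, 150, 145, 111, 67, 37, 28, 30, 28] 348.7
26 [349.  132.9] [28, 22, 33, 44, 76, 111, 133, 150, 153, 130, 88, 50, 49, 52, 55] 349.6
t 24.1 p [ 455.5 -242.9  216.4]
[[0.9, 0, 0, 0.016, 0, 0, 0.0], [0.9, 0, 0, 0.016, 0, 0, 0.0], [0.9, 0, 0, 0.016, 0, 0, 0.0], [0.9, 0, 0, 0.016, 0, 0, 0.0], [0.9, 0, 0, 0.016, 0, 0, 0.0], [0.9, 0, 0, 0.016, 0, 0, 0.0], [0.9, 0, 0, 0.002, 0, 0, 0.0], [0.9, 0, 0, 0.001, 0, 0, 0.0]]
```

Same pose as at lift-off, so I'll lower it into the fork.

>>> send_rows([
  [0.9,0,0,0.014,0,0,0],
  [0.9,0,0,0.018,0,0,0],
  [0.9,0,0,0.018,0,0,0],
  [0.9,0,0,0.018,0,0,0],
  [0.9,0,0,0.015,0,0,0],
  [0.9,0,0,0.01,0,0,0],
  [0.9,0,0,0.004,0,0,0],
  [0.9,0,0,0.002,0,0,0],
  [0.9,0,0,0,0,0,0],
  [0.9,0,0,0,0,0,0],
])

```text
time_s: 25.35
eef_pos: [455.8, -242.5, 117.6]
ee_rot: [-0.001, 0.997, -0.076, 0.001]
force: [-0.1, 3.9, 2.0]
grip_width: 0.176
grip_force: 39.2
```

```bash
python3 f.py
```

```text
25.65 [ 455.8 -242.5  117.6] [0.07 4.17 2.51] [0.44 0.62 0.84] head y [  -6.7 -202.2   42.6]
```

>>> send_rows([
  [0.9,0,-0.001,0,0,0,0],
  [0.9,0,-0.001,0,0,0,0],
  [0.9,0,0,0.001,0,0,0],
  [0.9,0,0,0,0,0,0],
  [0.5,0,0,0,0,0,0],
  [0.2,0,0,0,0,0,0],
  [-0.1,0,0,0,0,0,0],
  [-0.4,0,0,0,0,0,0],
  [-0.4,0,0,0,0,0,0],
  [-0.4,0,0,0,0,0,0],
])

```text
time_s: 26.9
eef_pos: [455.9, -240.7, 116.4]
ee_rot: [-0.001, 0.997, -0.076, 0.001]
force: [1.0, -0.0, -0.3]
grip_width: 0.7
grip_force: 0.0
```

```bash
python3 f.py
python3 - <<'E'
from h import *
s=ctrl.capture("side"); im=np.mean([ctrl.capture("side")["img"].astype(float) for _ in range(3)],0)[:,:,0]
for h in (2,18,30,45,60):
    q=proj(s,[455.3,-242.8,25+h]); r=int(round(q[1])); c0=int(round(q[0])); print(h,q.round(1),im[r,c0-8:c0+9].astype(int).tolist())
E
```

```text
27.2 [ 456.  -240.7  116.4] [ 0.24 -0.06 -0.07] [0.51 0.74 0.32] head y [  -6.8 -200.4   41.4]
2 [342.2 167.7] [99, 85, 71, 65, 65, 66, 66, 74, 77, 74, 66, 66, 63, 64, 60, 59, 51]
18 [343.  163.5] [95, 76, 59, 48, 48, 71, 107, 130, 138, 121, 86, 48, 30, 26, 25, 28, 26]
30 [343.6 160.3] [84, 53, 32, 35, 61, 98, 127, 146, 154, 142, 102, 55, 28, 27, 28, 25, 31]
45 [344.5 156.2] [97, 75, 48, 30, 36, 67, 104, 128, 145, 154, 133, 89, 49, 30, 30, 26, 27]
60 [345.3 152. ] [96, 71, 40, 28, 40, 66, 96, 114, 121, 114, 91, 64, 54, 54, 53, 56, 55]
```

The pen is hanging free and upright. Next I'll retreat up and go round behind the cover.

Run:
```python
from h import *
D=att(np.pi/2)
th=1.58
a=cov(th,-132,0,40+38); print(a)
plan([([456,-240.7,280],D,5),([690,-120,290],D,7),([*a[:2],285],D,2),(a,D,4),(cov(th,-132,0,40+16),D,2)],1)
```

```text
[694.9741283  -76.5504211  206.27653296]
t 27.4 p [ 456.  -240.7  116.4]
[[1, 0, 0, -0.033, 0, 0, 0.0], [1, 0, 0, -0.032, 0, 0, 0.0], [1, 0, 0, -0.033, 0, 0, 0.0], [1, 0, 0, -0.033, 0, 0, 0.0], [1, 0, 0, -0.033, 0, 0, 0.0], [1, 0.03, -0.022, -0.001, 0, 0, 0.0], [1, 0.031, -0.022, -0.002, 0, 0, 0.0], [1, 0.03, -0.022, -0.001, 0, 0, 0.0], [1, 0.031, -0.023, -0.001, 0, 0, 0.0], [1, 0.03, -0.022, -0.002, 0, 0, 0.0]]
[[1, 0.031, -0.022, -0.001, 0, 0, 0.0], [1, 0.03, -0.022, -0.001, 0, 0, 0.0], [1, -0.001, -0.022, 0.002, 0, 0, 0.0], [1, 0, -0.022, 0.003, 0, 0, 0.0], [1, 0, 0, 0.02, 0, 0, 0.0], [1, 0, 0, 0.019, 0, 0, 0.0], [1, 0, 0, 0.02, 0, 0, 0.0], [1, 0, 0, 0.02, 0, 0, 0.0], [1, -0.011, 0, 0, 0, 0, 0.0], [1, -0.011, 0, -0.001, 0, 0, 0.0]]
```

>>> send_rows([
  [-0.4,0,0,-0.033,0,0,0],
  [-0.4,0,0,-0.032,0,0,0],
  [-0.4,0,0,-0.033,0,0,0],
  [1,0,0,-0.033,0,0,0],
  [1,0,0,-0.033,0,0,0],
  [1,0.03,-0.022,-0.001,0,0,0],
  [1,0.031,-0.022,-0.002,0,0,0],
  [1,0.03,-0.022,-0.001,0,0,0],
  [1,0.031,-0.023,-0.001,0,0,0],
  [1,0.03,-0.022,-0.002,0,0,0],
])

```text
time_s: 28.65
eef_pos: [623.8, -153.4, 287.6]
ee_rot: [-0.001, 0.997, -0.076, 0.0]
force: [0.5, -0.5, 0.4]
grip_width: 0.001
grip_force: 0.0
```

Run:
```python
from h import *
s=ctrl.capture("side"); p,R,st=cur(); print(p.round(1),R[:,2].round(3),st["joints"].round(2))
im=np.mean([ctrl.capture("side")["img"].astype(float) for _ in range(3)],0)[:,:,0]
for h in (2,18,30,45,60,74,95,110,125):
    q=proj(s,[455.3,-242.8,25+h]); r=int(round(q[1])); c0=int(round(q[0])); print(h,q.round(1),im[r,c0-8:c0+9].astype(int).tolist())
```

```text
[ 626.3 -151.1  287. ] [ 0.002  0.003 -1.   ] [-0.42  0.57  0.98  0.    1.59  1.3 ]
2 [342.2 167.7] [99, 84, 70, 65, 64, 65, 65, 71, 77, 72, 66, 62, 63, 62, 55, 58, 51]
18 [343.  163.5] [93, 73, 57, 48, 50, 71, 106, 129, 137, 121, 87, 48, 26, 25, 23, 29, 26]
30 [343.6 160.3] [84, 52, 32, 34, 60, 99, 125, 144, 150, 138, 101, 58, 33, 19, 31, 29, 28]
45 [344.5 156.2] [99, 73, 46, 30, 31, 68, 104, 127, 146, 151, 129, 87, 49, 27, 29, 24, 22]
60 [345.3 152. ] [93, 68, 41, 26, 39, 69, 95, 113, 119, 114, 91, 61, 54, 52, 52, 56, 56]
74 [346.1 148.1] [62, 61, 56, 52, 45, 42, 39, 32, 33, 33, 30, 27, 27, 36, 40, 44, 47]
95 [347.3 142. ] [58, 53, 44, 40, 29, 24, 23, 22, 27, 23, 24, 28, 30, 22, 32, 27, 24]
110 [348.2 137.5] [25, 31, 25, 26, 29, 24, 20, 29, 25, 23, 25, 23, 26, 30, 20, 23, 27]
125 [349.1 133. ] [22, 32, 27, 28, 29, 13, 23, 21, 16, 26, 29, 28, 35, 49, 54, 56, 63]
```

The pen stayed put. Now behind the cover.

>>> send_rows([
  [1,0.035,-0.014,0,0,0,0],
  [1,0.034,-0.014,0,0,0,0],
  [1,0.004,-0.025,0.002,0,0,0],
  [1,0,-0.025,0.003,0,0,0],
  [1,0,0,0.02,0,0,0],
  [1,0,0,0.019,0,0,0],
  [1,0,0,0.02,0,0,0],
  [1,0,0,0.018,0,0,0],
  [1,-0.005,0,0,0,0,0],
  [1,0,0,0,0,0,0],
])

```text
time_s: 30.1
eef_pos: [701.5, -86.9, 207.8]
ee_rot: [-0.001, 0.997, -0.076, 0.001]
force: [0.0, -0.3, 0.6]
grip_width: 0.001
grip_force: 0.0
```

Run:
```python
from h import *
p,R,st=cur(); print(p.round(1),R[:,2].round(3),st["force"].round(1),Rn.from_euler('z',-YAW).apply(p-HX).round(1))
F=Rn.from_euler('z',YAW); D=att(np.pi/2); G=[(cov(1.57,-130,0,40)+F.apply([15,0,0]),D,2)]
for i in range(1,29):
    th=1.57-i/28*1.45; G.append((cov(th,-130,0,40)+F.apply([11,0,0]),D,1))
plan(G,1)
```

```text
[701.5 -86.9 207.8] [ 0.003  0.001 -1.   ] [ 0.  -0.3  0.6] [ 87.3  -9.2 132.8]
t 30.1 p [701.5 -86.9 207.8]
[[1, -0.016, -0.005, 0.001, 0, 0, 0.0], [1, -0.016, -0.004, 0.002, 0, 0, 0.0], [1, -0.011, 0, -0.002, 0, 0, 0.0], [1, -0.007, 0, -0.002, 0, 0, 0.0], [1, -0.007, 0, -0.001, 0, 0, 0.0], [1, -0.007, 0, -0.001, 0, 0, 0.0], [1, -0.007, 0, 0, 0, 0, 0.0], [1, -0.007, 0, 0, 0, 0, 0.0], [1, -0.007, 0, 0, 0, 0, 0.0], [1, -0.007, 0, 0, 0, 0, 0.0]]
[[1, -0.007, 0, 0.001, 0, 0, 0.0], [1, -0.007, 0, 0.002, 0, 0, 0.0], [1, -0.007, 0, 0.001, 0, 0, 0.0], [1, -0.007, 0, 0.002, 0, 0, 0.0], [1, -0.006, 0, 0.003, 0, 0, 0.0], [1, -0.007, -0.001, 0.003, 0, 0, 0.0], [1, -0.006, 0, 0.003, 0, 0, 0.0], [1, -0.006, 0, 0.003, 0, 0, 0.0], [1, -0.006, 0, 0.004, 0, 0, 0.0], [1, -0.006, 0, 0.004, 0, 0, 0.0]]
[[1, -0.005, 0, 0.004, 0, 0, 0.0], [1, -0.006, 0, 0.005, 0, 0, 0.0], [1, -0.005, 0, 0.005, 0, 0, 0.0], [1, -0.005, 0, 0.005, 0, 0, 0.0], [1, -0.004, 0, 0.005, 0, 0, 0.0], [1, -0.005, 0, 0.006, 0, 0, 0.0], [1, -0.004, 0, 0.005, 0, 0, 0.0], [1, -0.003, 0, 0.006, 0, 0, 0.0], [1, -0.004, 0, 0.007, 0, 0, 0.0], [1, -0.003, 0, 0.006, 0, 0, 0.0]]
```

>>> send_rows([
  [1,-0.016,-0.005,0.001,0,0,0],
  [1,-0.016,-0.004,0.002,0,0,0],
  [1,-0.011,0,-0.002,0,0,0],
  [1,-0.007,0,-0.002,0,0,0],
  [1,-0.007,0,-0.001,0,0,0],
  [1,-0.007,0,-0.001,0,0,0],
  [1,-0.007,0,0,0,0,0],
  [1,-0.007,0,0,0,0,0],
  [1,-0.007,0,0,0,0,0],
  [1,-0.007,0,0,0,0,0],
])

```text
time_s: 31.35
eef_pos: [611.6, -64.4, 208.4]
ee_rot: [-0.001, 0.997, -0.076, 0.0]
force: [2.0, -0.4, -0.7]
grip_width: 0.0
grip_force: 0.7
```

>>> send_rows([
  [1,-0.007,0,0.001,0,0,0],
  [1,-0.007,0,0.002,0,0,0],
  [1,-0.007,0,0.001,0,0,0],
  [1,-0.007,0,0.002,0,0,0],
  [1,-0.006,0,0.003,0,0,0],
  [1,-0.007,-0.001,0.003,0,0,0],
  [1,-0.006,0,0.003,0,0,0],
  [1,-0.006,0,0.003,0,0,0],
  [1,-0.006,0,0.004,0,0,0],
  [1,-0.006,0,0.004,0,0,0],
])

```text
time_s: 32.6
eef_pos: [547.8, -53.5, 182.5]
ee_rot: [-0.001, 0.997, -0.076, 0.0]
force: [0.3, 0.7, 1.2]
grip_width: 0.002
grip_force: 0.7
```

Run:
```python
from h import *
p,R,st=cur(); print(p.round(1),R[:,2].round(3),st["force"].round(1),Rn.from_euler('z',-YAW).apply(p-HX).round(1))
F=Rn.from_euler('z',YAW); D=att(np.pi/2); G=[]
for i in range(19,29):
    th=1.57-i/28*1.45; G.append((cov(th,-128,0,40)+F.apply([11,0,0]),D,1))
plan(G,1)
both(["cover_edge","cover_top"])
```

```text
[547.8 -53.5 182.5] [ 0.001  0.002 -1.   ] [0.3 0.7 1.2] [-69.8   0.2 107.5]
t 32.6 p [547.8 -53.5 182.5]
[[1, -0.004, 0, 0.003, 0, 0, 0.0], [1, -0.005, 0, 0.005, 0, 0, 0.0], [1, -0.005, 0, 0.005, 0, 0, 0.0], [1, -0.005, 0, 0.005, 0, 0, 0.0], [1, -0.004, 0, 0.005, 0, 0, 0.0], [1, -0.005, 0, 0.005, 0, 0, 0.0], [1, -0.004, 0, 0.006, 0, 0, 0.0], [1, -0.003, 0, 0.006, 0, 0, 0.0], [1, -0.004, 0, 0.006, 0, 0, 0.0], [1, -0.003, 0, 0.006, 0, 0, 0.0]]
cover_edge [([311.2, 165.7], 0.9), ([308.3, 189.9], 0.65)] [([290.3, 231.4], 0.88)] [494.5 -46.8 157.2]
cover_top [([296.1, 151.1], 0.86), ([195.2, 326.2], 0.27)] [([290.8, 212.3], 0.83)] [537.5 -45.5 188.2]
```

>>> send_rows([
  [1,-0.004,0,0.003,0,0,0],
  [1,-0.005,0,0.005,0,0,0],
  [1,-0.005,0,0.005,0,0,0],
  [1,-0.005,0,0.005,0,0,0],
  [1,-0.004,0,0.005,0,0,0],
  [1,-0.005,0,0.005,0,0,0],
  [1,-0.004,0,0.006,0,0,0],
  [1,-0.003,0,0.006,0,0,0],
  [1,-0.004,0,0.006,0,0,0],
  [1,-0.003,0,0.006,0,0,0],
])

```text
time_s: 34.15
eef_pos: [506.6, -47.2, 130.3]
ee_rot: [-0.001, 0.997, -0.076, 0.001]
force: [0.7, -0.3, 1.1]
grip_width: 0.001
grip_force: 0.3
```

Run:
```python
from h import *
p,R,st=cur(); print(p.round(1),R[:,2].round(3),st["force"].round(1),Rn.from_euler('z',-YAW).apply(p-HX).round(1))
```

```text
[506.6 -47.2 130.3] [ 0.001  0.001 -1.   ] [ 0.7 -0.3  1.1] [-111.5    0.2   55.3]
```

>>> send_rows([
  [1,-0.006,0,-0.001,0,0,0],
  [1,-0.007,0,-0.001,0,0,0],
  [1,0,0,0.003,0,0,0],
  [1,0,0,0.003,0,0,0],
  [1,0,0,0.002,0,0,0],
  [1,0,0,0.002,0,0,0],
  [1,0,0,0.001,0,0,0],
  [1,0,0,0.001,0,0,0],
  [1,0,0,0.001,0,0,0],
  [1,0,0,0,0,0,0],
])

```text
time_s: 35.4
eef_pos: [494.0, -45.2, 119.6]
ee_rot: [-0.001, 0.997, -0.076, 0.001]
force: [0.1, 0.3, 0.1]
grip_width: -0.002
grip_force: 0.0
```

>>> send_rows([
  [1,0,0,0.001,0,0,0],
  [1,0,0,0.001,0,0,0],
  [1,0,0,0.001,0,0,0],
  [1,0,0,0.001,0,0,0],
  [1,0,0,0.001,0,0,0],
  [1,0,0,0,0,0,0],
  [1,0,0,0,0,0,0],
  [1,0,0,0,0,0,0],
  [1,0,0,0,0,0,0],
  [1,0,0,0,0,0,0],
])

```text
time_s: 36.65
eef_pos: [493.7, -45.2, 115.0]
ee_rot: [-0.001, 0.997, -0.076, 0.0]
force: [-4.0, 0.8, 6.1]
grip_width: -0.0
grip_force: 2.9
```

>>> send_rows([
  [1,0.001,0,0.001,0,0,0],
  [1,0.001,0,0.001,0,0,0],
  [1,0,0,0,0,0,0],
  [1,0,0,0,0,0,0],
  [1,0,0,-0.01,0,0,0],
  [1,0,0,-0.03,0,0,0],
  [1,-0.01,0.02,-0.04,0,0,0],
  [1,-0.02,0.04,-0.04,0,0,0],
  [1,-0.02,0.04,-0.02,0,0,0],
  [1,-0.02,0.04,0,0,0,0],
])

```text
time_s: 37.9
eef_pos: [405.2, -174.9, 254.0]
ee_rot: [0.0, 0.997, -0.076, 0.002]
force: [0.3, -0.5, 0.6]
grip_width: -0.003
grip_force: 0.0
```

>>> send_rows([
  [1,-0.04,0.04,0,0,0,0],
  [1,-0.04,0.04,0,0,0,0],
  [1,-0.03,0.04,0,0,0,0],
  [1,0,0.03,0,0,0,0],
  [1,0,0.03,0,0,0,0],
  [1,0,0,0,0,0,0],
  [1,0,0,0,0,0,0],
  [1,0,0,0,0,0,0],
  [1,0,0,0,0,0,0],
  [1,0,0,0,0,0,0],
])

```text
time_s: 39.15
eef_pos: [269.6, -334.6, 252.2]
ee_rot: [-0.001, 0.997, -0.076, 0.001]
force: [-0.2, -0.5, 0.0]
grip_width: -0.003
grip_force: 0.0
```

Run:
```python
from h import *
p,R,st=cur(); print(st["time_s"],p.round(1),st["force"].round(1))
s,t=both(["cover_edge","cover_top","pen_grip","cleaning_pen"])
def v(c,r,l,th):
    a=cv2.resize(c["img"][r:r+90,l:l+130],None,fx=5,fy=3.3,interpolation=2)
    for h,col in((0.0,(255,0,0)),(.07,(255,255,0))):
        q=[(proj(c,cov(h,*k))-[l,r])*[5,3.3] for k in((0,80,40),(-160,80,40),(-160,-80,40),(0,-80,40))]
        cv2.polylines(a,[np.int32(q)],False,col,1)
    return a
cv2.imwrite("pics/end.png",np.vstack([v(s,130,235,0),v(t,170,250,0)])[:,:,::-1])
```

```text
39.15 [ 269.6 -334.6  252.2] [-0.2 -0.5  0. ]
cover_edge [([289.6, 203.2], 0.59), ([319.5, 199.1], 0.56)] [([286.0, 246.1], 0.87), ([194.1, 193.8], 0.58)] [491.5 -37.5  38. ]
cover_top [([311.1, 180.1], 0.72)] [([288.1, 233.1], 0.76)] [491.1 -46.1 113.2]
pen_grip [([347.7, 135.8], 0.63)] [([367.5, 247.0], 0.69)] [ 456.2 -236.6  144.1]
cleaning_pen [([340.9, 166.9], 0.53), ([225.3, 264.2], 0.22)] []
```

View pics/end.png

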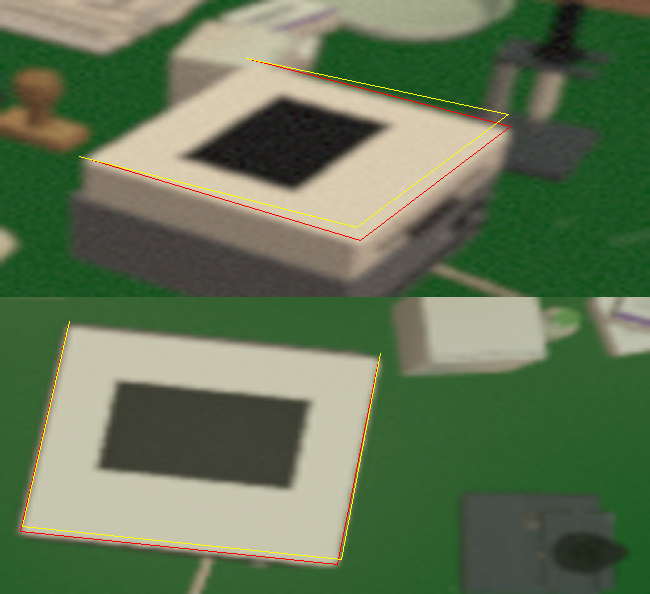

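The cover lies on the shut outline (red, not the 0.07 line) in both views, and the pen hangs in its fork. The tip pressed the face down to its 115 mm shut height, so I'm handing in.

```bash
python3 -c "
from rig import ctrl
print(ctrl.finish_job())"
```

```text
the job is handed in; nothing more can be done
None
```

I finished and handed in the job at about 39 s: cover swung upright, print head wiped left to right in one stroke of over 4 s at about 2 N, pen hung back in its fork, and cover pressed shut. In the final pictures the cover is shut, though the latch itself can't be seen, and the judge's verdict was not shown.

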